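# Shoot the bolt of the media box through its locking disc

### The arm

A 6-joint arm with a two-finger parallel gripper is mounted at the origin on a cart in front of the work surface, level with it; the furniture and walls round the work are solid. World frame = base frame: x ahead of the robot, y to its left, z up, the work surface at z = 0. Lengths are in mm, angles in rad, forces in N, time in s.
With the tool pointing down it reaches from about 350 to 850 mm from the base axis. Payload 8.1 kg.
Tool frame: the origin (TCP) lies between the finger pads; the fingertips stand 17 mm ahead of it and the grasp point (between the pads) lies 2 mm behind it (bot.tips_ahead is the distance from the TCP to the fingertips, in mm); z points along the fingers, y is the line along which they close (so a half turn about z gives the same grasp; the last joint's range is limited). The gripper opens to 85 mm and grips with 20 to 120 N. Pads are 22 mm wide; open, the fingers measure 114 mm over their backs; the gripper's body (76 mm by 85 mm) begins 54 mm behind the grasp point. The pads swing forward as they close: fully open they stand 13 mm farther back than shut.
Start: joints at [-0.085, 0.13, 1.488, -0, 1.523, -0.085], TCP at [600.005, 0.022, 248.292] pointing down, gripper open.
Joint ranges: [-2.96, 2.96], [-0.89, 2.26], [0.02, 2.5], [-1.34, 4.48], [0, 2.73], [-2.66, 2.66]. Speed limits (rad/s): [2.39, 2.39, 2.79, 3.14, 3.14, 3.14].

### API

Orientations are given as a unit quaternion [x, y, z, w].
In Python, from station import bot gives the robot as it stands. The module is installed in compiled form; this text tells all that it offers.
- The arm moves only by the shell command python3 -m inch 'ROWS' [FORCE]. ROWS is JSON, a list of rows, each a list of 5 numbers: the shift along the tool's x, y, z in units of 0.15 m (1.0 is 0.15 m), then the turn about the tool's z in units of 180 degrees (1.0 is 180 degrees), then the opening, from -1 (shut) to 1 (fully open). A call has 1 to 20 rows; each row is the pose to reach, as a shift and turn from the pose commanded when the call began, along the tool's axes at that moment, turning the shorter way round; what a row does not reach only later rows make up. A row lasts 1/8 s, in which the tool goes at most 62.5 mm and 10.7 degrees, less where a joint would pass 70% of its speed; a pose out of reach is approached as far as the arm can. A call with a number of a shift or a turn outside -1 to 1 is refused whole. A call with a gripper value outside its range is refused whole. The fingers move at their own pace and stop on an object; FORCE is the grip in N (left out, the last holds). Time passes only in rows, so rows that repeat a pose let the fingers close. It gives the time, the measured TCP pose, the force, the opening and the grip force at its end, in the units of the state.
- bot.get_state(): the state, without advancing time (a new reading comes with each control period).
- bot.camera(name): name is "scene" or "side" or "wrist"; returns (picture, depth): 420x560x3 uint8, blue, green, red; 420x560 float32, mm along the optical axis (not along the pixel's ray), 0 where there is no reading.
- bot.camera_info(name): a dict with "fx", "fy", "cx", "cy" (pixels), "k1" (the pictures are not rectified: a ray, as slopes to the right and down, at radius r is drawn at 1 + k1 r^2 times it, then the intrinsics apply), "extrinsics" (4x4, takes a point from world to camera coordinates); the wrist camera has in their place "T_tool_cam" (4x4, takes a point from camera to tool coordinates, whose origin is the TCP and whose axes are the flange's). Camera axes: x right, y up, looking along -z (the intrinsics and any distortion apply to the point x, -y, -z); pixel columns grow to the right and rows downward; lengths in mm; the calibration is good to about 2 mm. A picture is of the moment at which its call begins: read the wrist's pose just before it. camera_info takes no time and is no camera call.
- bot.sign_off(): hands the job in; it is judged then, once.
Trained networks look in the newest picture that a camera, given by its name, has taken for a name from the list of things; names that differ only in an ending like _2 or _b are one class to them, and where a whole thing is asked for, a point or a joint stands for the part that bears it (a point fixed in the world has none). Each returns a list of dicts, best first, with "p" (0 to 1); they miss things now and then, are a little off and sometimes report something else, mostly with a low value. They report only what shows in the picture. A call takes as long as a camera call.
- bot.find_in(thing, camera): "box" ([left, top, right, bottom] as shares, 0 to 1, of the picture: columns of its width, rows of its height, round what is visible of it).
- bot.silhouettes(thing, camera): "mask" (420x560 bool, what is visible of it) and "box" ([left, top, right, bottom] as shares, 0 to 1, of the picture: columns of its width, rows of its height, round what is visible of it).
The state is a dict: "time": time; "q": joint angles; "joint_vel": joint speeds; "joint_torque": joint torques, N m; "tcp_pos": TCP position; "tcp_rot": TCP orientation; "ft_force": force on the tool from outside, world axes, zero at the start; "moment": the same for the moment, N m; "gripper_width": opening from 0.0 (shut) to 1.0 (fully open); "grasp_force": force on a finger pad.
Only numpy, scipy, OpenCV 4.12 (cv2) and the standard library are available. Lean on these libraries where they do the work, as an engineer would, in place of code of your own. Each camera call takes 0.05 s, during which the arm holds its last target. There are 200 camera calls.

### The job

Lock the steel media box: first turn the slotted disc on its lid, either way round, until its slot lines up with the sliding bolt, then push the bolt by its upright stud through the slot and fully home in the keeper on the far side of the disc. Do it by pushing with the fingertips or the outside of the fingers; do not pinch the studs, do not lift anything, and leave everything else on the box and the desk where it is. Finish with the hand clear.

Things in the scene. Friction and masses are not known exactly. Their poses are not given: they have to be found in the camera images.
- lockbox: Grey flat steel box, 184 (x) x 304 (y) x 50 mm, fixed to the desk; origin at the centre of its underside, z up, y along it. A wire handle stands 12 mm off its -x face. The lid's top is flat, 50 mm up. The lock stands on the lid on a line parallel to y at x = +20 mm, the disc's axis at y = -50 mm. A roll of black tape and a memory stick lie loose on the lid's -x side.
- channel (a point): Middle of the outer (+y) end of the bolt's channel, level with its top, 68 mm above the desk. The steel channel runs from here 139 mm along the box's -y, to just short of the disc; 33 mm wide over its walls (60 mm with the low screwed flanges), open along the top. The point is fixed to the box; its axes are the box's.
- keeper (a point): Middle of the top of the keeper, the steel bridge that the bolt's nose enters: 33 mm wide across the bolt, 22 mm along it, 68 mm above the desk, 56 mm beyond the disc's axis on the box's -y side. Fixed to the box.
- disc (a joint): Turn of the slotted disc about the upright axis, rad, anticlockwise from above, free from -3 to 3: the angle from the box's x axis to the slot. At 0 the slot lies square across the bolt's line and the disc bars the bolt; at +1.571 or -1.571 it is in line, both equally good. Starts between -1.0 and 1.0. Friction about 0.08 N m; stays where it is left.
- disc_centre (a point): Point on the disc's axis, level with the disc's top, 67 mm above the desk. Plain steel disc, 76 mm across and 17 mm thick, with a straight slot 23 mm wide, open at the top, right across its middle; the slot's mouths flare to about 33 mm at the rim. This point's x axis runs along the slot (turns with the disc), z up.
- disc_stud_a (a point): One of the disc's two upright steel finger studs: 10 mm across, rising 27 mm above the disc's top (to 94 mm above the desk), 26 mm from the disc's axis, at right angles to the slot (disc's +y side). The point is on the stud's axis, 14 mm above the disc's top.
- disc_stud_b (a point): The disc's other finger stud, alike, on the disc's -y side; point likewise.
- bolt (a joint): Travel of the bolt along the box's -y, m: 0 drawn back (nose 8 mm short of the disc's rim), 0.106 home at its stop, the nose through disc and keeper. Starts between 0 and 0.005. About 2 N of friction; stays where it is left; the disc stops it if the slot is out of line. Flared mouths and tapered nose draw the disc straight if it is within about 0.15 rad.
- bolt_stud (a point): Upright steel push stud of the bolt, 10 mm across, standing up through the open top of the channel to 94 mm above the desk; the point is on its axis, 81 mm up. 152 mm from the disc's axis with the bolt drawn back, 46 mm when home. The bolt is a dark flat steel bar 118 x 18 x 10 mm, its tail 12 mm behind this stud, its tapered nose 106 mm ahead.
- tape_a: Bystander: roll of black tape, 62 mm across, 19 mm high, flat on the lid; origin at the centre of its underside.
- usb_stick: Bystander: black memory stick, 18 x 50 x 8 mm, flat on the lid; origin at the centre of its underside.
- mug: Bystander: white spotted mug, 82 mm across, 117 mm with its handle, 91 mm high, on the desk; origin at the centre of its underside.
- multimeter: Bystander: yellow hand meter, 170 x 86 x 49 mm, lying on the desk; origin at the centre of its underside.
- can_0: Bystander: small white can with a blue lid, 40 mm across, 55 mm high, on the desk; origin at the centre of its underside.
- tape_b: Bystander: large roll of cream tape, 100 mm across, 25 mm high, flat on the desk; origin at the centre of its underside.

How it is judged:
By the outcome, as a careful person would: the job done as asked, in the order asked, and still so for the second after the job is handed in, with the robot touching nothing.
It also fails if it takes over 51 s, if anything falls off the work surface, if the arm or the gripper's body presses on something with over 40 N, if the wrist force passes 120 N, or if a joint passes its speed limit or range.

## Working session

There is one attempt and no reset: what is moved stays moved. The work goes in short steps, Python scripts to look and compute and a shell command to move; the robot and the scene stay as the last step left them, time stands still between calls to the robot, and variables do not carry over. Pictures are saved under pics/ and viewed, at most 10 in all, crops included, and the job is handed in when it is done.

```bash
mkdir -p pics; cat > h.py <<'E'
import numpy as np, cv2
from station import bot
from scipy.spatial.transform import Rotation as R
def world_T(name, st=None):
    i=bot.camera_info(name)
    if 'extrinsics' in i: return np.linalg.inv(np.array(i['extrinsics'])),i
    st=st or bot.get_state(); T=np.eye(4); T[:3,:3]=R.from_quat(st['tcp_rot']).as_matrix(); T[:3,3]=st['tcp_pos']
    return T@np.array(i['T_tool_cam']),i
def rays(px,i):
    px=np.atleast_2d(np.asarray(px,float)); d=np.stack([(px[:,0]-i['cx'])/i['fx'],(px[:,1]-i['cy'])/i['fy']],1); u=d.copy()
    for _ in range(20): u=d/(1+i['k1']*(u**2).sum(1,keepdims=True))
    return np.c_[u[:,0],-u[:,1],-np.ones(len(u))]
def at_depth(px,dep,T,i):
    return (rays(px,i)*np.reshape(dep,(-1,1)))@T[:3,:3].T+T[:3,3]
def at_z(px,z,T,i):
    r=rays(px,i)@T[:3,:3].T; return T[:3,3]+r*((z-T[2,3])/r[:,2])[:,None]
def cloud(dep,T,i):
    v,u=np.nonzero(dep>0); return np.c_[u,v],at_depth(np.c_[u,v],dep[v,u],T,i)
E
python3 - <<'E'
from h import *
print(bot.get_state())
for n in ['scene','wrist']:
    T,i=world_T(n); im,d=bot.camera(n); cv2.imwrite(f'pics/{n}1.png',im); np.savez(f'{n}1.npz',im=im,d=d,T=T)
    print(n,T.round(3).tolist(),i['fx'])
    for t in ['lockbox','disc','disc_stud_a','bolt_stud','bolt','mug','multimeter','can_0','tape_b']:
        r=bot.find_in(t,n); print(t,[(round(x['p'],2),(np.array(x['box'])*[560,420,560,420]).round().tolist()) for x in r[:3]])
E
```

```text
{'time': 0.0, 'q': array([-8.54186498e-02,  1.31189151e-01,  1.48931236e+00,  1.40561205e-05,
        1.52300348e+00, -8.53914405e-02]), 'joint_vel': array([-0.00055533,  0.00022875,  0.0006242 , -0.00227588,  0.00069847,
        0.00051307]), 'joint_torque': array([-1.90700346e-03, -5.69404185e+01, -5.00557995e+01, -2.19391650e-04,
        1.44415747e-02,  7.24149572e-05]), 'tcp_pos': array([5.99464876e+02, 6.18744614e-02, 2.47209531e+02]), 'tcp_rot': array([ 7.07116320e-01,  7.07096596e-01, -6.10606561e-04, -7.35844355e-04]), 'ft_force': array([ 0.16772237, -0.49260808,  0.8758455 ]), 'moment': array([-0.03002734,  0.00480971,  0.0260551 ]), 'grasp_force': 0.0, 'gripper_width': 0.9973287985223144}
scene [[0.766, 0.406, -0.498, -155.414], [-0.642, 0.476, -0.601, -953.006], [-0.007, 0.78, 0.626, 988.324], [0.0, 0.0, 0.0, 1.0]] 518.4145320306145
lockbox [(0.83, [214.0, 192.0, 331.0, 287.0]), (0.53, [345.0, 272.0, 411.0, 326.0]), (0.32, [209.0, 161.0, 235.0, 185.0])]
disc [(0.9, [274.0, 220.0, 302.0, 247.0])]
disc_stud_a [(0.96, [277.0, 221.0, 304.0, 245.0])]
bolt_stud [(0.68, [258.0, 
[... 298 characters left out ...]
2.0, 233.0, 183.0])]
tape_b [(0.9, [267.0, 246.0, 293.0, 270.0]), (0.68, [210.0, 163.0, 237.0, 185.0])]
wrist [[1.0, 0.001, 0.0, 600.692], [-0.001, 0.952, 0.306, 77.309], [0.0, -0.306, 0.952, 374.618], [0.0, 0.0, 0.0, 1.0]] 357.10526576567986
lockbox [(0.66, [105.0, 100.0, 314.0, 388.0])]
disc [(0.94, [190.0, 283.0, 263.0, 363.0]), (0.17, [350.0, 377.0, 384.0, 403.0])]
disc_stud_a [(0.65, [190.0, 279.0, 263.0, 364.0]), (0.6, [116.0, 175.0, 170.0, 209.0])]
bolt_stud [(0.58, [221.0, 157.0, 239.0, 282.0])]
bolt [(0.83, [218.0, 159.0, 237.0, 280.0])]
mug [(0.73, [188.0, 278.0, 263.0, 362.0])]
multimeter []
can_0 [(0.73, [349.0, 377.0, 381.0, 403.0])]
tape_b [(0.95, [161.0, 335.0, 194.0, 386.0])]
```

View pics/wrist1.png

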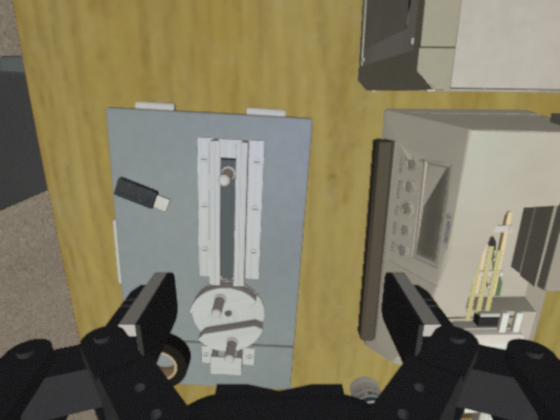

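View pics/scene1.png

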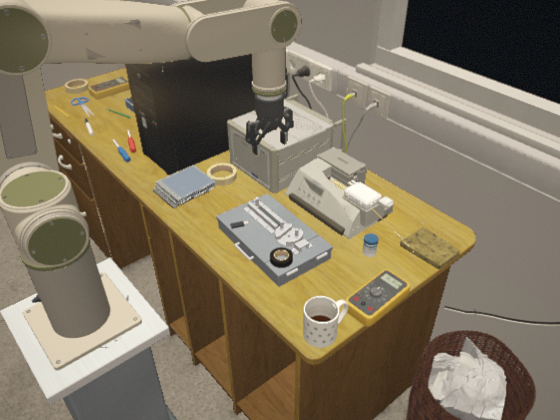

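The wrist view shows the box, with the bolt stud near (226,177) and the disc at about (228,318). The disc's slot runs nearly crosswise, with studs near (216,308) and (232,348). A tall machine stands to the +x side. Next I'll measure from depth.

```bash
python3 - <<'E'
from h import *
z=np.load('wrist1.npz'); T=z['T']; i=bot.camera_info('wrist'); px,P=cloud(z['d'],T,i)
print('lid', np.median(P[(abs(P[:,2]-50)<6)&(P[:,0]>450)&(P[:,0]<620)],0))
b=(px[:,0]>185)&(px[:,0]<270)&(px[:,1]>130)&(px[:,1]<378)
hi=(b&(P[:,2]>86)&(P[:,2]<105))
m=np.zeros((420,560),np.uint8); m[px[hi][:,1],px[hi][:,0]]=1
n,l,s,c=cv2.connectedComponentsWithStats(m)
for k in range(1,n):
    if s[k,4]>5:
        q=hi&(l[px[:,1],px[:,0]]==k); print(s[k],c[k].round(1),P[q].mean(0).round(1),P[q].min(0).round(1),P[q].max(0).round(1))
# lid outline
m=((abs(P[:,2]-50)<5)&(px[:,0]<330)&(px[:,0]>95)); M=np.zeros((420,560),np.uint8); M[px[m][:,1],px[m][:,0]]=255
pts=P[m][:,:2].astype(np.float32); print(cv2.minAreaRect(pts))
# right side obstacles
for y0 in range(-120,200,40):
    q=(P[:,1]>y0)&(P[:,1]<y0+40)&(P[:,0]>640)&(P[:,2]>15)&(P[:,2]<230)&(px[:,1]<260)
    if q.any(): print(y0,P[q][:,0].min().round(),np.percentile(P[q][:,2],[50,99]).round(), P[q&(P[:,2]>80)][:,0].min() if (q&(P[:,2]>80)).any() else None)
# edges of box along known rows
im=cv2.resize(z['im'][120:400,90:330],None,fx=3,fy=2.1) if 0 else cv2.resize(z['im'][260:380,170:290],(600,600),interpolation=2)
cv2.imwrite('pics/crop1.png',im)
print(at_z([[109,108],[312,118],[291,388],[228,318]],50,T,i).round(1))
E
```

```text
lid [530.91337816 -39.76821822  50.92697351]
[218 173  14  13 134] [224.4 179. ] [556.4  10.1  93.1] [551.2   5.1  86.3] [560.9  14.1  96. ]
[211 305  12  14 121] [216.3 311.7] [ 542.8 -115.1   92.4] [ 537.7 -121.4   86. ] [ 547.4 -111.5   95.8]
[224 349  11  14 111] [229.1 356.2] [ 552.2 -165.6   92.1] [ 547.3 -171.1   86.5] [ 556.7 -161.7   95.5]
((530.2139892578125, -88.83843994140625), (308.5537109375, 184.41915893554688), 86.75408935546875)
-120 695.0 [28. 56.] None
-80 694.0 [ 63. 104.] 744.1728910218974
-40 694.0 [ 83. 101.] 743.7605668947723
0 695.0 [90. 98.] 743.1444231082331
40 684.0 [ 66. 166.] 684.2063408534069
80 675.0 [166. 169.] 675.0119789016846
120 676.0 [144. 168.] 675.7505225068614
[[ 450.3   64.5   50. ]
 [ 629.9   55.3   50. ]
 [ 614.2 -246.8   50. ]
 [ 546.1 -151.9   50. ]]
```

View pics/crop1.png

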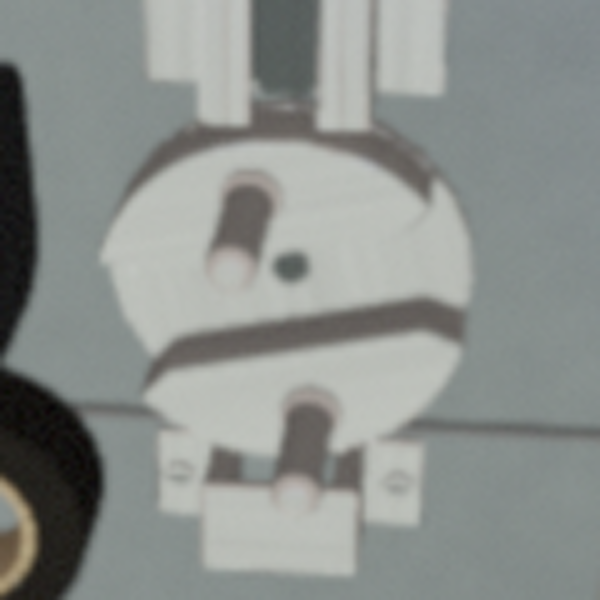

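```bash
python3 -m inch '[[-0.4,-0.1,0.3,0,-1],[-0.76,-0.19,0.6,0,-1],[-0.76,-0.19,0.6,0,-1],[-0.76,-0.19,0.6,0,-1],[-0.76,-0.19,0.6,0,-1],[-0.76,-0.19,0.6,0,-1],[-0.76,-0.19,0.6,0,-1],[-0.76,-0.19,0.6,0,-1],[-0.76,-0.19,0.6,0,-1]]' 30; python3 - <<'E'
from h import *
st=bot.get_state(); print(bot.tips_ahead, st['tcp_pos'],st['gripper_width'],st['ft_force'])
T,i=world_T('wrist',st); im,d=bot.camera('wrist'); cv2.imwrite('pics/wrist2.png',im)
px,P=cloud(d,T,i)
hi=(P[:,2]>84)&(P[:,2]<102)&(abs(P[:,0]-550)<45)&(P[:,1]<40)&(P[:,1]>-185)
m=np.zeros((420,560),np.uint8); m[px[hi][:,1],px[hi][:,0]]=1
n,l,s,c=cv2.connectedComponentsWithStats(m)
for k in range(1,n):
    if s[k,4]>20:
        q=hi&(l[px[:,1],px[:,0]]==k); print(s[k],P[q].mean(0).round(1),P[q].max(0).round(1))
E
```

```text
time: 2.12
tcp_pos: [571.6, -113.8, 158.4]
tcp_rot: [0.707, 0.707, 0.0, 0.0]
ft_force: [0.8, -0.5, 0.3]
gripper_width: 0.007
grasp_force: 0.0
17.0 [ 571.58289576 -113.80206993  158.41292203] 0.0069007027808598645 [ 0.77460916 -0.47915193  0.31085875]
[237   0  19   9 119] [556.1   5.2  90.1] [560.2   7.8  94.9]
[220 224  18  21 295] [ 542.9 -115.2   92.3] [ 547.5 -111.6   96.3]
```

View pics/wrist2.png

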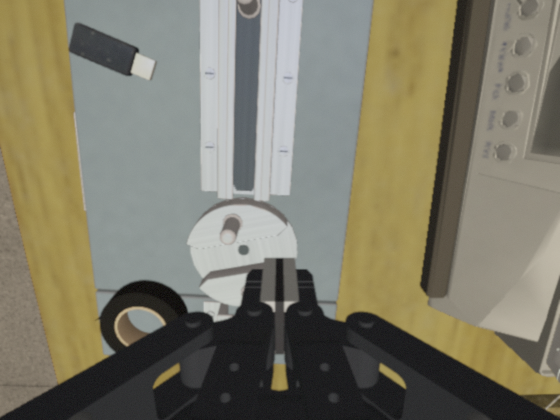

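The close view puts stud A at (543,-115) again. The closed fingertips are near pixel (280,280), to the +x side of it. I'll descend beside the stud, then sweep anticlockwise about the disc's axis.

```bash
python3 -m inch '[[0,0,0.2,0,-1],[0,0,0.35,0,-1],[0,0,0.44,0,-1],[0,0,0.44,0,-1],[0,-0.053,0.44,0,-1],[0,-0.053,0.44,0,-1],[0,-0.053,0.44,0,-1]]' && python3 -m inch '[[0.016,-0.032,0,-0.056,-1],[0.026,-0.067,0,-0.111,-1],[0.03,-0.103,0,-0.167,-1],[0.028,-0.139,0,-0.222,-1],[0.019,-0.174,0,-0.278,-1],[0.005,-0.207,0,-0.333,-1],[-0.015,-0.237,0,-0.389,-1],[-0.015,-0.237,0,-0.389,-1],[-0.015,-0.237,0,-0.389,-1]]'; cat > look.py <<'E'
from h import *
import sys
st=bot.get_state(); print(st['time'],st['tcp_pos'].round(1),st['tcp_rot'].round(3),st['ft_force'].round(1))
T,i=world_T('wrist',st); im,d=bot.camera('wrist'); cv2.imwrite(f'pics/{sys.argv[1]}.png',im)
px,P=cloud(d,T,i)
hi=(P[:,2]>84)&(P[:,2]<102)&(abs(P[:,0]-550)<45)&(P[:,1]<40)&(P[:,1]>-185)
m=np.zeros((420,560),np.uint8); m[px[hi][:,1],px[hi][:,0]]=1
n,l,s,c=cv2.connectedComponentsWithStats(m)
for k in range(1,n):
    if s[k,4]>20:
        q=hi&(l[px[:,1],px[:,0]]==k); v=P[q].mean(0); w=v[:2]-[547.5,-140.3]
        print(s[k],v.round(1),P[q].max(0).round(1),'r',np.hypot(*w).round(1),'deg',np.degrees(np.arctan2(w[1],w[0])).round(1))
E
python3 look.py wrist3
```

```text
time: 3.05
tcp_pos: [564.0, -114.2, 93.2]
tcp_rot: [0.707, 0.707, 0.0, 0.001]
ft_force: [-0.3, -0.9, -0.1]
gripper_width: 0.0
grasp_force: 0.0
time: 4.18
tcp_pos: [528.3, -115.9, 92.6]
tcp_rot: [0.175, 0.985, 0.0, 0.0]
ft_force: [0.4, 3.3, 1.5]
gripper_width: -0.0
grasp_force: 1.8
4.175 [ 528.3 -115.9   92.6] [0.175 0.985 0.    0.   ] [0.4 3.3 1.5]
[ 222  260   94   46 2068] [ 520.5 -119.2   93.2] [ 527.6 -101.7  102. ] r 34.3 deg 142.0
```

View pics/wrist3.png

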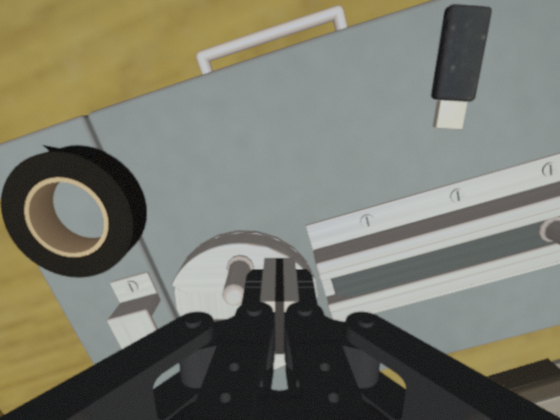

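The disc is turning: stud A now touches the left face of the finger near (234,292). Computing its angle from that pixel.

```bash
python3 - <<'E'
from h import *
T,i=world_T('wrist'); im,d=bot.camera('wrist')
P=at_depth([[233,295]],d[295,233],T,i); print(P)
for p in ([233,295],[232,298]):
    v=at_z([p],94,T,i)[0]; w=v[:2]-[547.5,-140.3]; print(v,np.hypot(*w),np.degrees(np.arctan2(w[1],w[0])))
E
```

```text
[[ 521.19855615 -133.82687042   94.76560865]]
[ 521.60518924 -134.0963695    94.        ] 26.62754693125611 166.52754199956541
[ 522.74401199 -135.00326926   94.        ] 25.316285250966178 167.92322066046853
```

```bash
python3 -m inch '[[0.008,-0.016,0,-0.027,-1],[0.015,-0.031,0,-0.053,-1],[0.015,-0.031,0,-0.053,-1],[0.015,-0.031,0,-0.053,-1],[0.015,0.06,0,-0.053,-1],[0.015,0.06,-0.3,-0.053,-1],[0.015,0.2,-0.7,0.1,-1],[0.015,0.2,-0.7,0.1,-1],[0.015,0.2,-0.7,0.1,-1],[0.015,0.2,-0.7,0.3,-1],[0.015,0.2,-0.7,0.3,-1],[0.015,0.2,-0.7,0.3,-1],[0.015,0.2,-0.7,0.389,-1],[0.015,0.2,-0.7,0.389,-1],[0.015,0.2,-0.7,0.389,-1]]'; python3 look.py wrist4
```

```text
time: 6.15
tcp_pos: [536.4, -86.9, 197.3]
tcp_rot: [0.707, 0.707, -0.0, 0.0]
ft_force: [0.2, 0.6, 0.4]
gripper_width: -0.002
grasp_force: 0.0
6.15 [536.4 -86.9 197.3] [ 0.707  0.707 -0.     0.   ] [0.2 0.6 0.4]
[301  51  17  19 242] [555.    8.6  93.5] [560.2  13.9  97.1] r 149.1 deg 87.1
[320 275  14  18 183] [ 572.1 -144.    91.8] [ 576.8 -140.5   95.9] r 24.9 deg -8.6
```

View pics/wrist4.png

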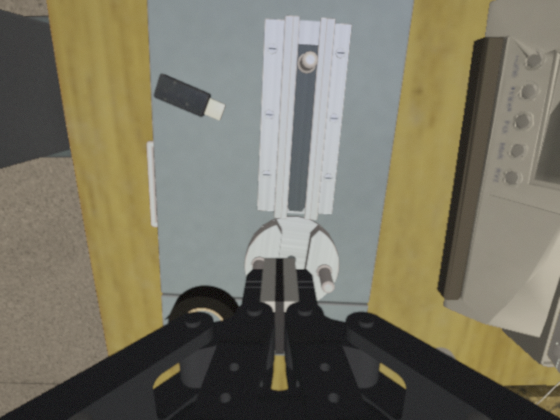

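Stud B reads about 5° short of target, and the slot looks almost in line, near (295,240). I'll step the hand back so both studs show.

```bash
python3 -m inch '[[-0.4,0,-0.15,0,-1],[-0.5,0,-0.15,0,-1],[-0.5,0,-0.15,0,-1],[-0.5,0,-0.15,0,-1],[-0.5,0,-0.15,0,-1]]'; python3 look.py wrist5; python3 -c "
import cv2;a=cv2.imread('pics/wrist5.png');cv2.imwrite('pics/crop5.png',cv2.resize(a[0:320,180:420],(600,600*320//240*3//4),interpolation=2))"
```

```text
time: 6.82
tcp_pos: [536.0, -161.1, 219.2]
tcp_rot: [0.707, 0.708, -0.0, -0.001]
ft_force: [-0.5, 0.8, -0.3]
gripper_width: -0.0
grasp_force: 0.0
6.825 [ 536.  -161.1  219.2] [ 0.707  0.708 -0.    -0.001] [-0.5  0.8 -0.3]
[252 164  14  15 169] [ 521.7 -138.1   93. ] [ 526.3 -134.1   97.1] r 25.9 deg 175.0
[322 173  14  15 172] [ 572.4 -144.7   92.8] [ 577.2 -140.6   96.5] r 25.3 deg -10.0
```

View pics/crop5.png

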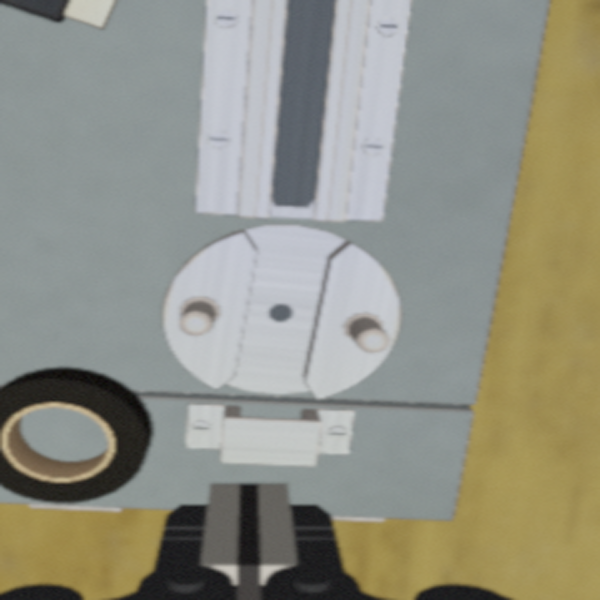

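Both studs show and the slot is about 4° (0.07 rad) off the bolt's line, inside the 0.15 rad the nose can draw straight. The tape and stick haven't moved. Next I go behind the bolt stud.

```bash
python3 -m inch '[[0.4,0.07,0,0,-1],[0.8,0.14,0,0,-1],[1,0.15,0,0,-1],[1,0.15,0,0,-1]]' && python3 -m inch '[[0.327,0,0,0,-1],[0.327,0,0.1,0,-1],[0.327,0,0.4,0,-1],[0.327,0,0.7,0,-1],[0.327,0,0.84,0,-1],[0.327,0,0.84,0,-1],[0.327,0,0.84,0,-1]]'; python3 look.py wrist6
```

```text
time: 7.38
tcp_pos: [558.5, -9.4, 219.6]
tcp_rot: [0.706, 0.709, 0.0, -0.0]
ft_force: [-0.2, -0.3, -0.3]
gripper_width: -0.002
grasp_force: 0.0
time: 8.25
tcp_pos: [559.3, 36.0, 94.8]
tcp_rot: [0.707, 0.707, 0.0, 0.001]
ft_force: [0.3, -0.5, 0.2]
gripper_width: 0.0
grasp_force: 0.0
8.25 [559.3  36.   94.8] [0.707 0.707 0.    0.001] [ 0.3 -0.5  0.2]
```

```bash
python3 -m inch '[[-0.07,-0.004,0.01,0,-1],[-0.12,-0.008,0.01,0,-1],[-0.17,-0.012,0.01,0,-1],[-0.22,-0.016,0.01,0,-1],[-0.27,-0.02,0.01,0,-1],[-0.32,-0.023,0.01,0,-1],[-0.37,-0.027,0.01,0,-1],[-0.42,-0.03,0.01,0,-1]]'; python3 -m inch '[[-0.05,-0.004,0,0,-1],[-0.1,-0.007,0,0,-1],[-0.15,-0.01,0,0,-1],[-0.2,-0.014,0,0,-1],[-0.25,-0.017,0,0,-1],[-0.29,-0.02,0,0,-1],[-0.32,-0.022,0,0,-1],[-0.32,-0.022,0,0,-1]]'
```

```text
time: 9.3
tcp_pos: [554.1, -26.7, 92.2]
tcp_rot: [0.707, 0.707, 0.0, -0.0]
ft_force: [1.5, 2.2, 1.3]
gripper_width: -0.0
grasp_force: 1.1
time: 10.3
tcp_pos: [550.6, -74.8, 92.2]
tcp_rot: [0.707, 0.707, -0.0, -0.0]
ft_force: [-0.1, -0.1, -0.8]
gripper_width: -0.002
grasp_force: 0.0
```

```bash
for k in 1; do python3 -m inch '[[-0.015,-0.001,0,0,-1],[-0.025,-0.002,0,0,-1],[-0.025,-0.002,0,0,-1]]'; done; python3 -m inch '[[-0.01,0,0,0,-1],[-0.01,0,0,0,-1]]'; python3 -m inch '[[-0.01,0,0,0,-1],[-0.01,0,0,0,-1]]'; python3 look.py wrist7
```

```text
time: 10.68
tcp_pos: [550.4, -77.9, 92.2]
tcp_rot: [0.707, 0.707, -0.0, -0.0]
ft_force: [-0.9, 0.9, -0.4]
gripper_width: -0.002
grasp_force: 0.6
time: 10.92
tcp_pos: [550.4, -79.4, 92.2]
tcp_rot: [0.707, 0.707, -0.0, -0.0]
ft_force: [-1.4, 0.7, 0.1]
gripper_width: -0.004
grasp_force: 1.0
time: 11.18
tcp_pos: [550.3, -79.7, 92.2]
tcp_rot: [0.707, 0.707, 0.001, -0.001]
ft_force: [-2.0, 8.0, 2.1]
gripper_width: -0.001
grasp_force: 4.0
11.175 [550.3 -79.7  92.2] [ 0.707  0.707  0.001 -0.001] [-2.   8.   2.1]
[ 244  261   72   34 1498] [551.2 -71.9  93.6] [564.7 -68.9 102. ] r 68.5 deg 86.9
```

View pics/wrist7.png

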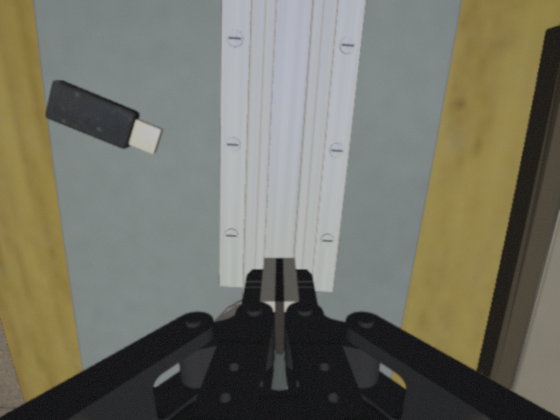

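Force jumped at y = −79.7, right where the stop was predicted, and the channel behind the hand is empty. One firmer nudge to confirm, then I'll retreat and look.

```bash
python3 -m inch '[[-0.01,0,0,0,-1],[-0.015,0,0,0,-1],[-0.015,0,0,0,-1]]'; python3 -m inch '[[0.1,0,0,0,-1],[0.1,0,-0.4,0,-1],[0,0,-0.8,0,-1],[-0.3,-0.1,-0.85,0,-1],[-0.6,-0.1,-0.85,0,-1],[-0.6,-0.1,-0.85,0,-1],[-0.6,-0.1,-0.85,0,-1]]'; python3 look.py wrist8
```

```text
time: 11.6
tcp_pos: [550.3, -80.0, 92.2]
tcp_rot: [0.707, 0.707, 0.002, -0.002]
ft_force: [-2.8, 17.9, 4.5]
gripper_width: -0.004
grasp_force: 8.5
time: 12.48
tcp_pos: [535.5, -173.1, 219.6]
tcp_rot: [0.707, 0.707, -0.0, -0.0]
ft_force: [1.1, 0.7, -1.0]
gripper_width: -0.003
grasp_force: 0.0
12.475 [ 535.5 -173.1  219.6] [ 0.707  0.707 -0.    -0.   ] [ 1.1  0.7 -1. ]
[292  86  15  15 171] [549.6 -96.4  93.7] [554.5 -91.9  96.6] r 44.0 deg 87.3
[252 147  14  16 169] [ 521.7 -138.2   93.3] [ 526.1 -134.1   96.2] r 25.9 deg 175.4
[323 156  15  16 168] [ 572.4 -144.9   93.1] [ 577.8 -140.8   96.5] r 25.3 deg -10.4
```

View pics/wrist8.png

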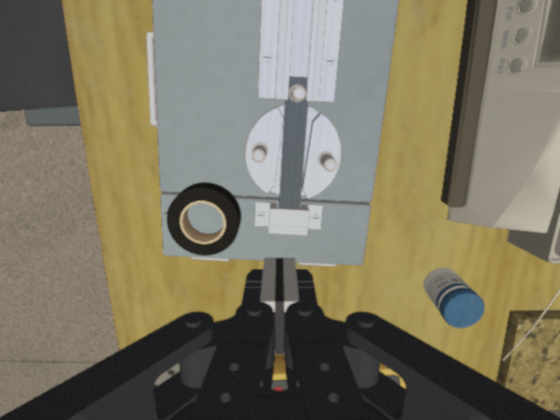

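The bolt lies through the slot with its nose under the keeper at (288,220). Its stud is at (298,92), 45 mm from the disc's axis, against 46 mm when home, and the stop was felt at 18 N. The hand is clear and the tape and stick look where they were, so I'm handing in.

```bash
python3 -c "
from station import bot
print(bot.sign_off())"
```

```text
the job is handed in; nothing more can be done
None
```

The box is locked and the job handed in at about 12.5 s: I turned the disc anticlockwise until its slot let the bolt through (it rests about 4° off the bolt's line), pushed the bolt home against its stop in the keeper, and left the hand clear with nothing else seen to move.

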